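Move a denture on its snap plate from the dock into the bench vise and clamp it

ROBOT

A 6-joint arm with a two-finger parallel gripper is mounted at the origin on a cart in front of the work surface, level with it; the furniture and walls round the work are solid. World frame = base frame: x ahead of the robot, y to its left, z up, the work surface at z = 0. Lengths are in m, angles in rad, forces in N, time in s.
With the tool pointing down it reaches from about 0.275 to 0.875 m from the base axis. Payload 12.5 kg.
Tool frame: the origin (TCP) lies at the very end of the fingers, on their centre line; the grasp point (between the pads) lies 19 mm behind it (env.grip_depth is the distance from the TCP to the grasp point, in m); z points along the fingers, y is the line along which they close (so a half turn about z gives the same grasp; the last joint's range is limited). The gripper opens to 85 mm and grips with 20 to 120 N. Pads are 22 mm wide; open, the fingers measure 114 mm over their backs; the gripper's body (76 mm by 85 mm) begins 54 mm behind the grasp point. The pads swing forward as they close: fully open they stand 13 mm farther back than shut.
Start: joints at [-1.347, 0.351, 1.652, -0, 1.139, -0.085], TCP at [0.167, -0.524, 0.231] pointing down, gripper open.
Joint ranges: [-2.75, 2.75], [-0.79, 2.1], [0.01, 2.65], [-1.57, 4.71], [0.07, 3.14], [-2.87, 2.87]. Speed limits (rad/s): [2.22, 2.22, 2.79, 3.14, 3.14, 3.14].

INTERFACE

Orientations are given as a unit quaternion [x, y, z, w].
In Python, from workcell import env, capture, camera_info, workorder gives the robot as it stands.
- The arm moves only by the tool arm_command, never from a script. Its argument "commands" is a list of rows, each a list of 7 numbers: the shift along the tool's x, y, z in mm, then the turn, a rotation vector about the tool's x, y, z in rad, then the opening, from 0 (shut) to 1 (fully open). In form: [[x, y, z, wx, wy, wz, jaw], ...]. A call has exactly 5 rows; each row shifts and turns the commanded pose from where the row before left it, along the tool's axes as they then stand; what a row does not reach is not made up. A row lasts 1/8 s, in which the tool goes at most 62.5 mm and 10.7 degrees, less where a joint would pass 70% of its speed; a pose out of reach is approached as far as the arm can. A call with a gripper value outside its range is refused whole. The fingers move at their own pace and stop on an object; "grip_force" is the grip in N (left out, the last holds). Time passes only in rows, so rows that do not move let the fingers close, or fill a call up. It gives the time, the measured TCP pose, the force, the opening and the grip force at its end, in the units of the state.
- env.get_obs(): the state, without advancing time (a new reading comes with each control period).
- capture(name): name is "scene" or "side" or "wrist"; returns the picture (384x512x3 uint8, red, green, blue); there is no depth.
- camera_info(name): a dict with "fx", "fy", "cx", "cy" (pixels), "k1" (the pictures are not rectified: a ray, as slopes to the right and down, at radius r is drawn at 1 + k1 r^2 times it, then the intrinsics apply), "extrinsics" (4x4, takes a point from camera to world coordinates). Camera axes: x right, y up, looking along -z (the intrinsics and any distortion apply to the point x, -y, -z); pixel columns grow to the right and rows downward; lengths in m; the calibration is good to about 2 mm. A picture is of the moment at which its call begins: read the wrist's pose just before it. camera_info takes no time and is no camera call; for the wrist camera it gives the pose at the moment of the call.
- workorder.finish_job(): hands the job in; it is judged then, once.
The state is a dict: "t": time; "q": joint angles; "dq": joint speeds; "tau": joint torques, N m; "ee_pos": TCP position; "orientation": TCP orientation; "ft_force": force on the tool from outside, world axes, zero at the start; "wrist_torque": the same for the moment, N m; "grip_width": opening from 0.0 (shut) to 1.0 (fully open); "grasp_force": force on a finger pad.
Only numpy, scipy, OpenCV 4.12 (cv2) and the standard library are available. Lean on these libraries where they do the work, as an engineer would, in place of code of your own. Each camera call takes 0.05 s, during which the arm holds its last target. There are 200 camera calls.

TASK

Squeeze the two orange snap tabs of the blue plate that carries the pink denture to free it from its grey dock, stand it upright on the steel bed of the vise, between the jaws and centred across the bed, with its two plain ends (not the tabs) towards the jaws, and let go. Then turn the crank clockwise until the moving jaw has pushed the plate square against the fixed jaw and its orange sprung pad is pressed about half-way (7 of 14 mm) into it, never nearly all the way in, which would overtighten it. Let go and leave the other things on the worktop where they stand.

Things in the scene. Friction and masses are not known exactly. Their poses are not given: they have to be found in the camera images.
- plate_center (a point): Centre, half-way up, of the loose blue snap plate: a block 42 mm in x, 62 mm in y, 32 mm high, 0.15 to 0.29 kg, with a pink denture fixed on top (21 mm higher; only its lowest 4 mm is solid). Axes: z up, x through the two orange tabs on its long sides. Over the tabs it is 56 mm wide in x, squeezed 46 mm: squeeze it there, tab against tab.
- tab_a_face (a point): Middle of the outer face of the plate's -x tab (axes as the plate), at x = -28, y = 0, z = +5 mm of plate_center; 22 mm wide, up to the plate's top. Each tab moves 5 mm inward to a stop (2 N at first, 8 N at the end). A foot below each tab hooks under a lip of the dock until the tab is pressed about 4 mm.
- tab_b_face (a point): The same for the +x tab, at x = +28 mm of plate_center.
- plate: The same snap plate; origin under the block's middle, 16 mm below plate_center, same axes.
- dock: Grey fixed dock, 92 x 88 mm; origin under its middle on the worktop, x and y as the stored plate's. The plate's underside stands at z = 4 mm, its top at 36 mm, between ridges up to 14 mm high. On each tab side a lip up to z = 17 mm (x 29.5 to 46 mm either side, y -16 to 16 mm) covers the tab's foot: finger tips must stay above it. The freed plate comes straight up.
- vise: Bench vise, fixed, base x -50 to 50, y -160 to 142 mm; origin on the worktop, z up, jaws act along y. Bed: rails with top at z = 45 mm, x -30 to 30 mm. Fixed jaw at the +y end: face at y = 105 mm, 64 mm wide, top at z = 76 mm. The clamped plate's centre is at y = 74, z = 61 mm, x near 0 (18 mm off is too much). Crank housing at the -y end.
- bed (a point): Point on the top of the vise's bed at x = 0, y = 60, z = 45 mm of the vise (axes as the vise), about mid-way between the open jaws.
- jaw: Blue moving jaw, 64 mm wide, top at z = 77 mm, with an orange sprung pad; axes as the vise, origin at the vise's origin when fully open. It goes to the vise's +y by 16 mm for each turn of the crank from 0 and pushes the plate along the bed.
- pad_face (a point): Middle of the orange pad's face (54 mm wide) that touches the plate, z = 60.5 mm; its y in the vise is 13 mm + jaw travel - joint pad. At the start it is 75 to 92 mm from the fixed jaw's face.
- pad (a joint): How far the sprung pad is pressed into the moving jaw, m: 0 standing out (held there by a 4 N spring), 0.014 fully in; 1 N more per mm.
- crank (a joint): Crank angle, rad: 0 with the knob up the slope from the axis, growing clockwise as seen from outside, facing the crank; at pi/2 the knob lies towards the vise's -y. Growing closes the jaw, 16 mm a turn. It stays where it is left, needs about 2 N at the knob, starts at 0 to 6.5, can reach 19.5.
- crank_axis (a point): Point on the crank's axis level with the knob's middle (axes as the vise), at x = -29.5, y = -115, z = 127.9 mm of the vise. The axis points outward along (-0.574, 0, 0.819) of the vise, 35 degrees from vertical; up the slope is (0.819, 0, 0.574).
- knob_center (a point): Middle of the crank's black knob, a freely spinning round grip, 19 mm thick, 46 mm long, parallel to the crank's axis, 40 mm from it. Its outer end is 21 mm beyond this point; the crank arm's top is 28 mm below it. A clear shield 110 mm wide leans over the crank parallel to its axis, 124 mm up the slope: take the knob along the axis, tool tilted, from the robot's side.
- capped_jar: Bystander: clear jar with black cap, 38 mm wide, 89 mm high, close beside the dock. Origin under its middle; leave it.
- acrylic_jar: Bystander: white jar with blue cap, 52 mm wide, 82 mm high, behind the vise's jaws. Origin under its middle; leave it.
- felt_wheel: Bystander: round felt wheel, 48 mm wide, 12 mm high, in front of the vise. Origin under its middle; leave it.
- white_pot: Bystander: white lidded pot, 60 mm wide, 55 mm high. Origin under its middle; leave it.
- cast_upper: Bystander: pale plaster cast, 57 x 68 x 30 mm. Origin under its middle; leave it.
- grease_pot: Bystander: grey-lidded pot, 62 mm wide, 45 mm high. Origin under its middle; leave it.
- tape: Bystander: roll of tan tape lying flat, 100 mm wide, 25 mm high. Origin under its middle; leave it.

How it is judged:
By the outcome, as a careful person would: the job done as asked, in the order asked, and still so for the second after the job is handed in, with the robot touching nothing.
It also fails if it takes over 58 s, if anything falls off the work surface, if the arm or the gripper's body presses on something with over 40 N, if the wrist force passes 120 N, or if a joint passes its speed limit or range.

## Working session

There is one attempt and no reset: what is moved stays moved. The work goes in short steps, Python scripts to look and compute and a tool call to move; the robot and the scene stay as the last step left them, time stands still between calls to the robot, and variables do not carry over. Pictures are saved under pics/ and viewed, at most 10 in all, crops included, and the job is handed in when it is done.

Besides the shell and the picture viewer there is one more tool, called after "Request:" as a command line: name --pt "numbers of a row" for each row, then --argument value for the rest. arm_command: Moves the arm, as the interface text tells. Its arguments: {"type":"object","properties":{"commands":{"type":"array"},"grip_force":{"type":"number"}},"required":["commands"]}

```bash
ls; mkdir -p pics; python3 - <<'E'
from workcell import env,capture,camera_info
import cv2,numpy as np
o=env.get_obs();print(o['t'],o['ee_pos'],o['orientation'],env.grip_depth)
for n in ['scene','side','wrist']:
    im=capture(n);np.save(f'pics/{n}0.npy',im);cv2.imwrite(f'pics/{n}0.png',im[:,:,::-1]);c=camera_info(n);np.save(f'pics/{n}0_info.npy',c,allow_pickle=True);print(n,{k:(np.round(v,4).tolist()) for k,v in c.items() if not isinstance(v,str)})
a=[cv2.imread(f'pics/{n}0.png') for n in ['scene','side']]
cv2.imwrite('pics/s_big.png',cv2.resize(a[0],(800,600)));cv2.imwrite('pics/d_big.png',cv2.resize(a[1],(800,600)))
E
```

```text
pics
0.0 [ 0.16710734 -0.52365217  0.23075789] [ 9.88107055e-01  1.53766351e-01 -2.27757673e-05 -5.96517901e-04] 0.0187
scene {'fx': 460.7623, 'fy': 460.7623, 'cx': 258.914, 'cy': 190.2085, 'k1': 0.0417, 'extrinsics': [[-0.8984, 0.3002, -0.3205, -0.0634], [-0.4391, -0.6201, 0.6502, 1.1966], [-0.0036, 0.7249, 0.6889, 1.3621], [0.0, 0.0, 0.0, 1.0]]}
side {'fx': 369.6045, 'fy': 369.6045, 'cx': 260.4088, 'cy': 184.5251, 'k1': -0.0653, 'extrinsics': [[0.9962, 0.052, -0.0703, 0.4222], [-0.0865, 0.4715, -0.8776, -1.2428], [-0.0125, 0.8803, 0.4742, 0.8042], [0.0, 0.0, 0.0, 1.0]]}
wrist {'fx': 289.3648, 'fy': 289.3648, 'cx': 254.9982, 'cy': 190.1204, 'k1': -0.0553, 'extrinsics': [[0.3045, 0.92, 0.2467, 0.2309], [-0.9525, 0.2943, 0.078, -0.5032], [-0.0009, -0.2587, 0.9659, 0.3742], [0.0, 0.0, 0.0, 1.0]]}
```

View pics/s_big.png

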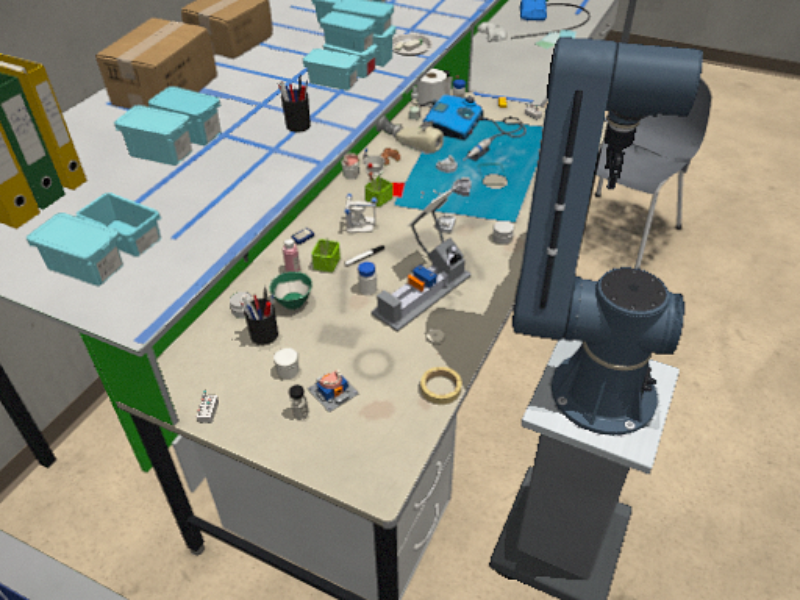

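View pics/d_big.png

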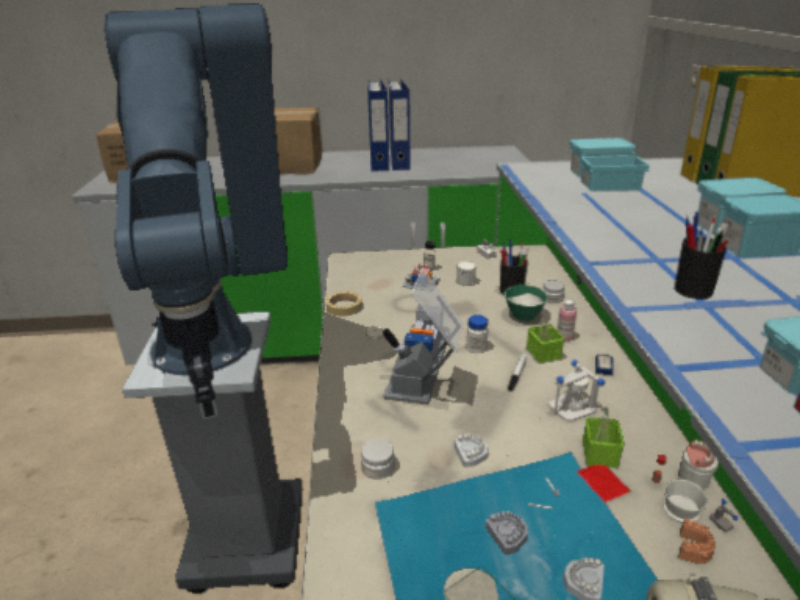

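The scene view shows the dock with plate at about (333,390) in the 800x600 picture, with the capped jar at (298,400). The vise runs from (390,310) at the fixed jaw to (450,260) at the crank. In the side view the knob is at (390,338) and the shield is at (440,310).

```bash
cat > h.py <<'E'
import numpy as np,cv2
from scipy.spatial.transform import Rotation as R
def ray(c,uv):
    d=((np.asarray(uv,float)-[c['cx'],c['cy']])/[c['fx'],c['fy']]); u=d.copy()
    for _ in range(10): u=d/(1+c['k1']*(u@u))
    E=np.array(c['extrinsics']); v=E[:3,:3]@[u[0],-u[1],-1]; return E[:3,3],v/np.linalg.norm(v)
def plane(c,uv,z):
    p,v=ray(c,uv); return p+v*(z-p[2])/v[2]
def proj(c,P):
    E=np.array(c['extrinsics']);q=E[:3,:3].T@(np.asarray(P)-E[:3,3]);s=np.array([q[0],-q[1]])/-q[2]
    return s*(1+c['k1']*(s@s))*[c['fx'],c['fy']]+[c['cx'],c['cy']]
def tri(*cr):
    A=np.zeros((3,3));b=np.zeros(3)
    for c,uv in cr:
        p,v=ray(c,uv);M=np.eye(3)-np.outer(v,v);A+=M;b+=M@p
    return np.linalg.solve(A,b)
def load(n): return np.load(f'pics/{n}_info.npy',allow_pickle=True).item()
def blobs(im,lo,hi,amin=15):
    m=cv2.inRange(cv2.cvtColor(im,cv2.COLOR_RGB2HSV),lo,hi)
    n,_,s,c=cv2.connectedComponentsWithStats(m)
    return [(s[i,4],s[i,:4].tolist(),c[i].round(1).tolist()) for i in range(1,n) if s[i,4]>=amin]
def snap(n,tag):
    from workcell import env,capture,camera_info
    c=camera_info(n);im=capture(n);np.save(f'pics/{tag}_info.npy',c,allow_pickle=True);np.save(f'pics/{tag}.npy',im);cv2.imwrite(f'pics/{tag}.png',cv2.resize(im[:,:,::-1],(800,600)))
    return im,c
E
python3 - <<'E'
from h import *
s=load('scene0');d=load('side0');k=.64
print('dock',plane(s,(333*k,391*k),.03),'vise',plane(s,(378*k,318*k),0),plane(s,(468*k,277*k),0),'jar',plane(s,(298*k,410*k),0))
print('bluecap',plane(s,(367*k,268*k),.08),plane(d,(477*k,322*k),.08))
print('knob side',plane(d,(390*k,338*k),.14),'dock side',plane(d,(421*k,272*k),.05))
for n in ['scene0','side0']:
    im=np.load(f'pics/{n}.npy')
    print(n,'orange',[b for b in blobs(im,(5,150,120),(16,255,255),8)])
w=load('wrist0');E=np.array(w['extrinsics']);Rt=R.from_quat([.988107,.153766,0,-.0006]).as_matrix()
print('cam in tool',Rt.T@(E[:3,3]-[.16711,-.52365,.23076]),(Rt.T@E[:3,:3]).round(3).tolist())
E
```

```text
dock [0.56725558 0.3017348  0.03      ] vise [0.59867852 0.01415937 0.        ] [ 0.44523133 -0.24165044  0.        ] jar [0.62686668 0.36686461 0.        ]
bluecap [ 0.67463787 -0.07214742  0.08      ] [ 0.68094109 -0.08937082  0.08      ]
knob side [ 0.46650433 -0.22820261  0.14      ] dock side [0.58338332 0.2480703  0.05      ]
scene0 orange [(np.int32(19), [245, 95, 9, 6], [248.1, 97.2]), (np.int32(9), [251, 117, 1, 9], [251.0, 121.0]), (np.int32(31), [261, 176, 11, 10], [266.4, 179.6]), (np.int32(14), [214, 247, 5, 6], [216.4, 249.1])]
side0 orange [(np.int32(38), [263, 210, 14, 4], [269.4, 211.6])]
cam in tool [ 0.06697719 -0.0002534  -0.14345309] [[0.001, 0.966, 0.259], [1.0, -0.001, -0.0], [-0.0, 0.259, -0.966]]
```

Request:
arm_command --pt "36 -31 -15 0 0 0 1" --pt "36 -31 -15 0 0 0 1" --pt "36 -31 -15 0 0 0 1" --pt "36 -31 -15 0 0 0 1" --pt "36 -31 -15 0 0 0 1"

```text
t: 0.78
ee_pos: [0.292, -0.3201, 0.3067]
orientation: [0.988, 0.154, 0.0, -0.0]
ft_force: [-0.1, -0.6, 0.2]
grip_width: 0.997
grasp_force: 0.0
```

Request:
arm_command --pt "36 -31 -15 0 0 0 1" --pt "36 -31 -10 0 0 0 1" --pt "36 -31 -10 0 0 0 1" --pt "36 -31 0 0 0 0 1" --pt "36 -31 0 0 0 0 1"

```text
t: 1.4
ee_pos: [0.4165, -0.1177, 0.3414]
orientation: [0.988, 0.154, 0.0, 0.0]
ft_force: [-0.5, -0.5, -0.3]
grip_width: 0.998
grasp_force: 0.0
```

```bash
python3 - <<'E'
from h import *
from workcell import env
im,c=snap('wrist','w1');o=env.get_obs();print(o['t'],o['ee_pos'],o['orientation'],o['q'])
E
```

```text
1.45 [ 0.41820827 -0.11431953  0.34123708] [ 9.87975253e-01  1.54608932e-01  5.69649668e-04 -8.08334454e-04] [-0.37550835  0.02880229  1.77253258  0.00202459  1.34009398  0.88436182]
```

View pics/w1.png

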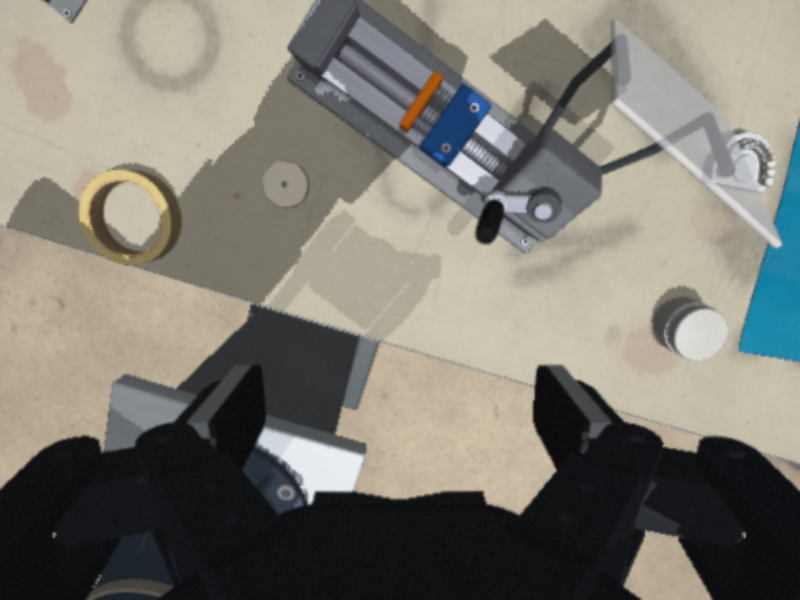

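The wrist view shows the vise from the fixed jaw at (325,40) to the crank hub at (543,206), with the knob at (490,222), the orange pad at (421,100), the shield at (690,130) and the felt wheel at (285,184). I'll zoom in for the corners.

```bash
python3 - <<'E'
from h import *
im=np.load('pics/w1.npy')[0:165,180:400,::-1]
cv2.imwrite('pics/w1z.png',cv2.resize(im,(792,594),interpolation=cv2.INTER_CUBIC))
E
```

```text
(no output)
```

View pics/w1z.png

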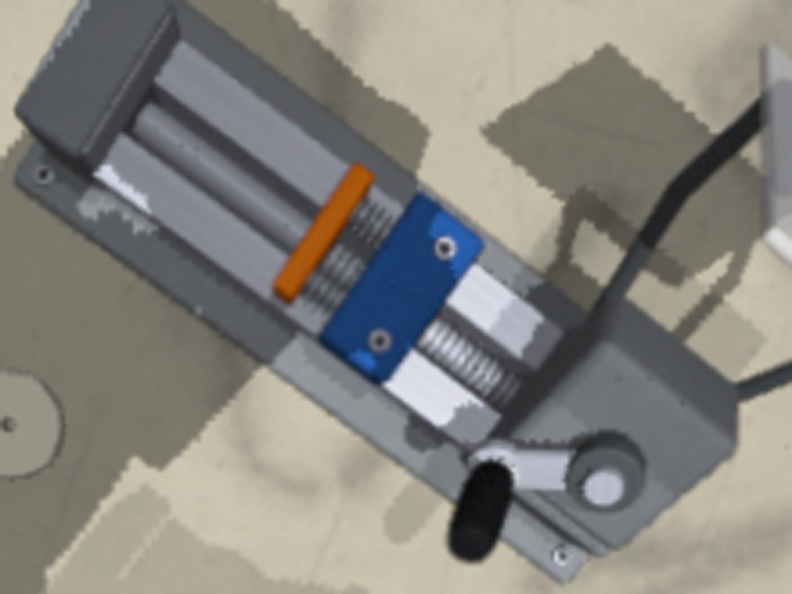

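```bash
cat > fit.py <<'E'
from h import *
from scipy.optimize import least_squares
w=load('w1')
def Z(a): return np.array(a)/3.6+[180,0]-[.36,.36]
px=np.array([Z(a) for a in [(15,182),(568,583),(415,193),(322,340),(484,238),(382,384),(85,165)]])
def pts(p):
    x,y,t,yj,yb,zb=p; L=np.array([[-.05,.142,zb],[-.05,-.160,zb],[.032,yj,.077],[-.032,yj,.077],[.032,yb,.077],[-.032,yb,.077],[-.032,.105,.076]])
    return np.c_[L[:,:2]@np.array([[np.cos(t),np.sin(t)],[-np.sin(t),np.cos(t)]])+[x,y],L[:,2]]
f=lambda p:(np.array([proj(w,P) for P in pts(p)])-px).ravel()
r=least_squares(f,[.52,-.11,-.5,0,-.03,.01],loss='soft_l1');p=r.x
print(p.round(4),f(p).reshape(-1,2).round(1).tolist())
t=p[2];RV=R.from_euler('z',t).as_matrix();V=lambda a:RV@np.array(a)+[p[0],p[1],0]
ax=np.array([-.574,0,.819]);up=np.array([.819,0,.574])
C=np.array([-.0295,-.115,.1279])
Zi=lambda P:((proj(w,P)+.36-[180,0])*3.6).round()
print('hub px',Zi(V(C-.028*ax)),'obs ~602,488')
for a in np.arange(0,6.3,.4):
    k=C+.04*(np.cos(a)*up+np.sin(a)*np.array([0,-1,0])); print(round(a,1),Zi(V(k+.021*ax)),Zi(V(k-.025*ax)))
print('pad top px',[Zi(V([x,y,.075])) for x in(-.027,.027) for y in (.03,.05)])
print('bed',V([0,.06,.045]),'crank',V(C))
E
python3 fit.py
```

```text
[ 0.5409 -0.1151 -0.3036 -0.0018 -0.0299  0.0081] [[-0.1, 0.9], [-0.1, 1.4], [2.4, -0.8], [-0.3, -0.3], [0.2, -0.1], [-0.1, -0.1], [-0.8, -0.1]]
hub px [609. 480.] obs ~602,488
0.0 [684. 482.] [691. 409.]
0.4 [714. 518.] [719. 443.]
0.8 [723. 560.] [727. 482.]
1.2 [711. 599.] [716. 520.]
1.6 [681. 630.] [689. 551.]
2.0 [640. 648.] [651. 569.]
2.4 [594. 652.] [608. 575.]
2.8 [549. 642.] [566. 567.]
3.2 [510. 621.] [531. 547.]
3.6 [484. 590.] [507. 517.]
4.0 [472. 553.] [497. 481.]
4.4 [479. 515.] [504. 444.]
4.8 [505. 481.] [528. 412.]
5.2 [547. 458.] [567. 389.]
5.6 [599. 452.] [615. 382.]
6.0 [652. 463.] [662. 392.]
pad top px [array([259., 277.]), array([215., 244.]), array([345., 149.]), array([300., 115.])]
bed [ 0.5588362  -0.05786534  0.045     ] crank [ 0.47836049 -0.21603901  0.1279    ]
```

Request:
arm_command --pt "40 -40 0 0 0 0 1" --pt "40 -40 0 0 0 0 1" --pt "40 -40 0 0 0 0 1" --pt "20 -50 0 0 0 0 1" --pt "20 -50 0 0 0 0 1"

```text
t: 2.08
ee_pos: [0.5014, 0.1408, 0.341]
orientation: [0.988, 0.154, -0.0, 0.0]
ft_force: [0.7, -0.5, 0.1]
grip_width: 1.001
grasp_force: 0.0
```

Request:
arm_command --pt "0 -50 8 0 0 0 1" --pt "0 -50 8 0 0 0 1" --pt "0 -40 8 0 0 0 1" --pt "0 -20 8 0 0 0 1" --pt "0 0 0 0 0 0 1"

```text
t: 2.7
ee_pos: [0.4524, 0.2918, 0.3085]
orientation: [0.988, 0.154, -0.001, 0.0]
ft_force: [0.9, -0.7, 0.5]
grip_width: 1.002
grasp_force: 0.0
```

```bash
python3 - <<'E'
from h import *
from workcell import env
im,c=snap('wrist','w2');o=env.get_obs();print(o['t'],o['ee_pos'],o['orientation'],o['q'])
print(proj(c,[.567,.30,.036])*800/512)
u,v=proj(c,[.567,.30,.036]).astype(int);a,b=max(0,u-100),max(0,v-75);print(a,b)
cv2.imwrite('pics/w2z.png',cv2.resize(im[b:b+150,a:a+200,::-1],(800,600),interpolation=cv2.INTER_CUBIC))
E
```

```text
2.75 [0.45293103 0.29108552 0.30898437] [ 9.88068743e-01  1.54012925e-01 -3.24824159e-04  2.70225933e-04] [ 4.84879676e-01  2.60287256e-01  1.57978197e+00 -3.11746370e-04
  1.30231324e+00  1.74650203e+00]
[429.88919689 123.40671613]
175 3
```

View pics/w2z.png

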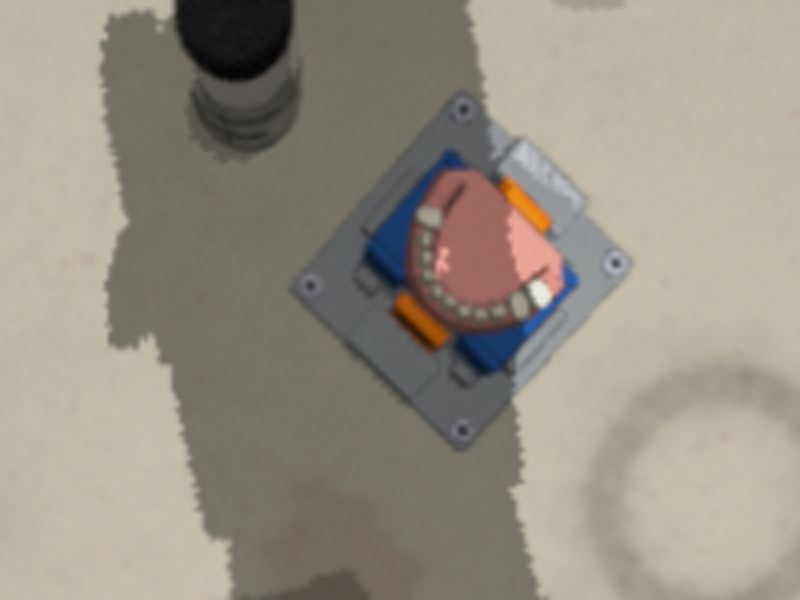

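The zoomed view shows the dock's corners at (463,88), (635,262), (463,452) and (291,287), with the orange tabs at (527,205) and (420,322). The jar is to the upper left at (240,100).

```bash
python3 - <<'E'
from h import *
c=load('w2');im=np.load('pics/w2.npy')
Z=lambda a:np.array(a)/4+[175,3]-.375
P=[plane(c,Z(a),.004) for a in [(463,88),(635,262),(463,452),(291,287)]]
for a,b in zip(P,P[1:]+P[:1]): d=b-a; print(np.linalg.norm(d),np.degrees(np.arctan2(d[1],d[0])))
print('dock centre',np.mean(P,0))
for n in ['w2']:
    b=blobs(im,(5,170,120),(18,255,255),15);print(b)
T=[plane(c,q[2],.036) for q in b if 250<q[2][0]<330 and q[2][1]<100]
for q in T:print(q)
if len(T)==2: d=T[1]-T[0];print('tabs',np.mean(T,0),np.linalg.norm(d),np.degrees(np.arctan2(d[1],d[0])))
print('blue',blobs(im,(100,120,60),(120,255,255),20))
for q in [(527,205),(420,322)]:print(plane(c,Z(q),.036))
print('jar',plane(c,Z((240,140)),0))
E
```

```text
0.08654319511763131 -114.21496830436833
0.09142365480126922 155.9393081955566
0.08712631713279893 65.43129309521835
0.09088603581243311 -24.42634104186887
dock centre [0.58799813 0.28128001 0.004     ]
[(np.int32(59), [300, 48, 12, 13], [305.5, 53.7]), (np.int32(63), [274, 77, 13, 12], [280.0, 82.4])]
[0.61025787 0.27169147 0.036     ]
[0.56484265 0.29226161 0.036     ]
tabs [0.58755026 0.28197654 0.036     ] 0.04985651487309267 155.63256907273842
blue [(np.int32(162), [267, 41, 24, 32], [275.5, 58.4]), (np.int32(149), [290, 70, 29, 26], [302.5, 86.1])]
[0.61041978 0.27050182 0.036     ]
[0.56379078 0.2924424  0.036     ]
jar [ 6.07457515e-01  3.72447302e-01 -5.55111512e-17]
```

Request:
arm_command --pt "0 0 25 0 0 -0.167 1" --pt "0 0 25 0 0 -0.167 1" --pt "0 0 25 0 0 -0.167 1" --pt "0 0 25 0 0 -0.167 1" --pt "0 0 25 0 0 -0.167 1"

```text
t: 3.38
ee_pos: [0.4537, 0.2902, 0.1839]
orientation: [0.84, 0.543, 0.0, 0.0]
ft_force: [0.9, 1.1, -0.2]
grip_width: 1.001
grasp_force: 0.0
```

Request:
arm_command --pt "12 32 21 0 0 0 1" --pt "12 32 21 0 0 0 1" --pt "12 32 21 0 0 0 1" --pt "11 31 20 0 0 0 1" --pt "0 0 0 0 0 0 1"

```text
t: 4.0
ee_pos: [0.5894, 0.2793, 0.0997]
orientation: [0.842, 0.54, -0.001, 0.0]
ft_force: [0.3, 0.4, 0.5]
grip_width: 1.0
grasp_force: 0.0
```

```bash
cat > go.py <<'E'
import sys
from h import *
from workcell import env
# args: x y z(m) yaw of tool y (deg)
def delta(P,yaw):
    o=env.get_obs();Rt=R.from_quat(o['orientation']).as_matrix()
    b=np.radians(yaw);y=np.array([np.cos(b),np.sin(b),0]);z=np.array([0,0,-1.]);G=np.c_[np.cross(y,z),y,z]
    print('t',o['t'],'ee',o['ee_pos'].round(4),'shift mm',(Rt.T@(np.array(P)-o['ee_pos'])*1e3).round(1),'rot',R.from_matrix(Rt.T@G).as_rotvec().round(3),'q',np.round(o['q'],2))
if __name__=='__main__': a=list(map(float,sys.argv[1:]));delta(a[:3],a[3])
E
python3 go.py .588 .2815 .018 -24.4
```

```text
t 4.0 ee [0.5894 0.2793 0.0997] shift mm [ 1.5 -2.1 81.7] rot [-0.001  0.001 -0.004] q [ 0.37  0.68  1.47 -0.    1.    0.8 ]
```

```bash
python3 - <<'E'
from h import *
im,c=snap('wrist','w3');b=blobs(im,(5,170,120),(18,255,255),30);print(b)
T=[plane(c,q[2],.036) for q in b]
for q in T:print(q.round(4))
if len(T)==2: d=T[1]-T[0];print('tabs',np.mean(T,0),np.linalg.norm(d),np.degrees(np.arctan2(d[1],d[0])))
E
```

```text
[(np.int32(168), [280, 189, 7, 27], [283.3, 202.6]), (np.int32(138), [214, 190, 6, 26], [216.2, 202.1])]
[0.6102 0.2714 0.036 ]
[0.5646 0.2927 0.036 ]
tabs [0.58735804 0.28204718 0.036     ] 0.05032812927258286 154.9679015303106
```

Request:
arm_command --pt "1.5 -2.5 20 0 0 0 1" --pt "0 0 20 0 0 0 1" --pt "0 0 20 0 0 0 1" --pt "0 0 14 0 0 0 1" --pt "0 0 7 0 0 0 1" --grip_force 40

```text
t: 4.68
ee_pos: [0.5859, 0.2839, 0.0191]
orientation: [0.841, 0.541, -0.001, -0.0]
ft_force: [-0.9, 0.1, 0.2]
grip_width: 1.0
grasp_force: 0.0
```

Request:
arm_command --pt "0 0 0 0 0 0 0.4" --pt "0 0 0 0 0 0 0.4" --pt "0 0 0 0 0 0 0.4" --pt "0 0 0 0 0 0 0.4" --pt "0 0 0 0 0 0 0.4" --grip_force 40

```text
t: 5.3
ee_pos: [0.5873, 0.2843, 0.0224]
orientation: [0.841, 0.541, 0.001, 0.0]
ft_force: [-2.5, -2.8, 11.3]
grip_width: 0.51
grasp_force: 40.4
```

```bash
python3 go.py .5875 .2818 .018 -24.6
```

```text
t 5.3 ee [0.5873 0.2843 0.0224] shift mm [-2.2  1.2  4.4] rot [ 0.002 -0.002  0.002] q [ 0.38  0.79  1.5  -0.    0.86  0.81]
```

Request:
arm_command --pt "-1 0 -2 0 0 0 0.4" --pt "-1 0 -2 0 0 0 0.4" --pt "0 0 0 0 0 0 0.4" --pt "0 0 0 0 0 0 0.4" --pt "0 0 0 0 0 0 0.4"

```text
t: 5.92
ee_pos: [0.586, 0.283, 0.0245]
orientation: [0.841, 0.541, 0.001, -0.0]
ft_force: [3.0, 5.2, -3.4]
grip_width: 0.503
grasp_force: 42.0
```

```bash
python3 - <<'E'
from h import *
from workcell import env
im,c=snap('wrist','w4');print(env.get_obs()['wrist_torque'])
cv2.imwrite('pics/w4z.png',cv2.resize(im[110:310,130:396,::-1],(798,600),interpolation=cv2.INTER_CUBIC))
E
```

```text
[ 1.04564336 -0.58110561 -0.04048296]
```

View pics/w4z.png

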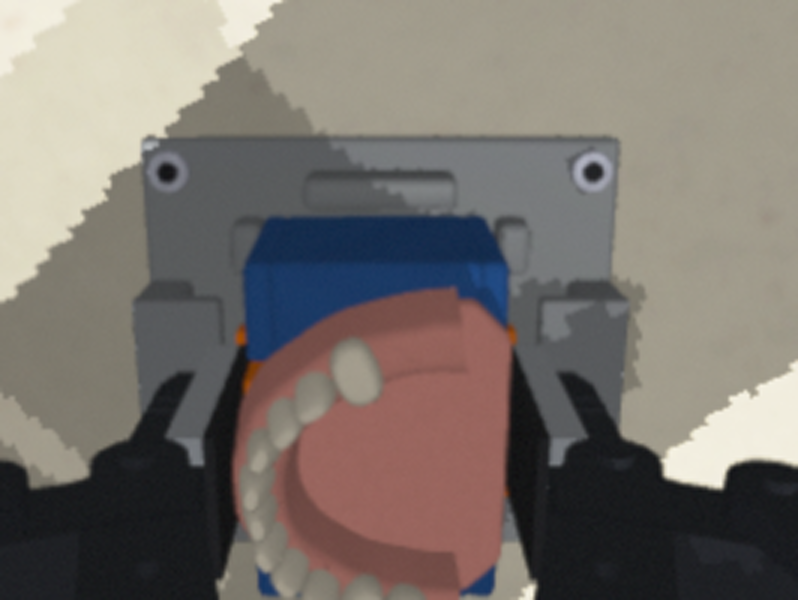

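The plate is held tab against tab: the fingers sit at the tabs at (245,350) and (512,340). I'll lift it.

Request:
arm_command --pt "0 0 -3 0 0 0 0.4" --pt "0 0 -6 0 0 0 0.4" --pt "0 0 -10 0 0 0 0.4" --pt "0 0 -10 0 0 0 0.4" --pt "0 0 0 0 0 0 0.4"

```text
t: 6.6
ee_pos: [0.5859, 0.2822, 0.0544]
orientation: [0.841, 0.541, 0.001, 0.0]
ft_force: [-0.1, -0.8, -1.6]
grip_width: 0.502
grasp_force: 42.8
```

```bash
python3 - <<'E'
from h import *
im,c=snap('wrist','w5');s,sc=snap('scene','s5')
print('blue',blobs(im,(100,120,60),(120,255,255),60))
print('blue before',blobs(np.load('pics/w4.npy'),(100,120,60),(120,255,255),60))
E
python3 go.py .5588 -.0579 .15 -17.4
```

```text
blue [(np.int32(2555), [211, 183, 89, 47], [250.1, 199.5])]
blue before [(np.int32(2618), [211, 182, 88, 48], [250.2, 199.2])]
t 6.7 ee [0.5854 0.2821 0.0533] shift mm [-320.5  116.6  -96.6] rot [-0.     0.    -0.123] q [ 0.38  0.74  1.49 -0.    0.91  0.8 ]
```

Request:
arm_command --pt "0 0 -40 0 0 0 0.4" --pt "-20 6 -40 0 0 0 0.4" --pt "-45 17 -17 0 0 0 0.4" --pt "-45 17 0 0 0 0 0.4" --pt "-45 17 0 0 0 0 0.4"

```text
t: 7.32
ee_pos: [0.5727, 0.116, 0.1502]
orientation: [0.841, 0.541, -0.0, 0.0]
ft_force: [1.3, 0.1, -2.3]
grip_width: 0.503
grasp_force: 42.8
```

Request:
arm_command --pt "-45 17 0 0 0 0 0.4" --pt "-45 17 0 0 0 0 0.4" --pt "-40 15 0 0 0 0 0.4" --pt "-31 10 0 0 0 -0.06 0.4" --pt "0 0 0 0 0 -0.063 0.4"

```text
t: 7.95
ee_pos: [0.5597, -0.0556, 0.1499]
orientation: [0.806, 0.592, -0.0, -0.0]
ft_force: [0.9, 1.9, -1.0]
grip_width: 0.504
grasp_force: 42.8
```

```bash
python3 - <<'E'
from h import *
im,c=snap('wrist','w6')
E
python3 go.py .5600 -.0540 .07 -17.4
```

```text
t 8.0 ee [ 0.5598 -0.0546  0.1499] shift mm [ 0.6  0.1 79.9] rot [-0.001  0.     0.003] q [-0.18  0.47  1.69 -0.    0.98  0.12]
```

View pics/w6.png

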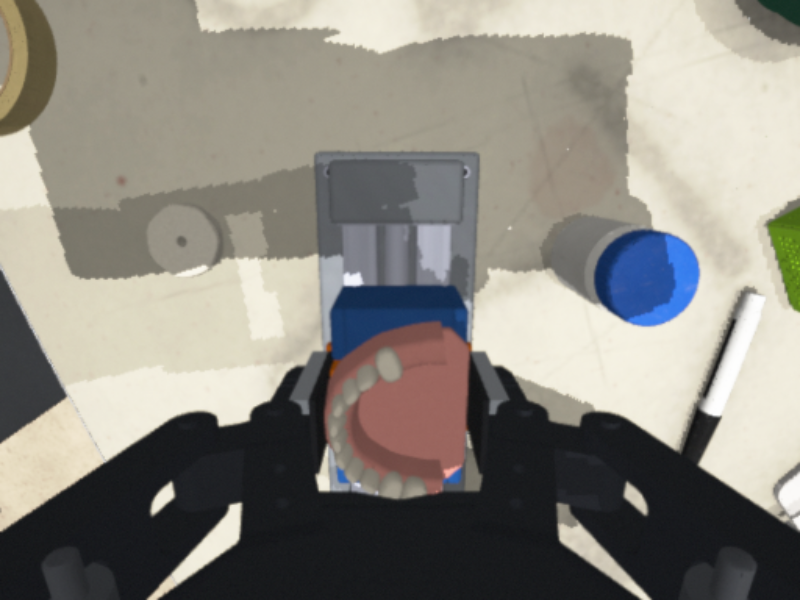

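The vise is aligned with the tool. The base's end corners are at (316,153) and (478,153), and the top edge of the fixed jaw's face runs from (330,222) to (463,222). I'll use these to refine the vise pose.

```bash
python3 - <<'E'
from h import *
c=load('w6');f=lambda a,z:plane(c,np.array(a)*.64-.2,z)
for L,z in [([(316,153),(478,153)],.008),([(330,222),(463,222)],.076)]:
    a,b=[f(q,z) for q in L];m=(a+b)/2;d=b-a;print(m.round(4),np.linalg.norm(d).round(4),np.degrees(np.arctan2(d[1],d[0])).round(2))
    for yaw in(-17.4,):
        t=np.radians(yaw);y=(.142 if z<.05 else .105);print('origin',(m[:2]-y*np.array([-np.sin(t),np.cos(t)])).round(4))
E
```

```text
[0.5839 0.0213 0.008 ] 0.0981 -17.43
origin [ 0.5414 -0.1142]
[ 0.5734 -0.0121  0.076 ] 0.0635 -17.43
origin [ 0.542  -0.1123]
```

Request:
arm_command --pt "2.5 0 25 0 0 0 0.4" --pt "0 0 25 0 0 0 0.4" --pt "0 0 18 0 0 0 0.4" --pt "0 0 10 0 0 0 0.4" --pt "0 0 2 0 0 0 0.4"

```text
t: 8.62
ee_pos: [0.5609, -0.051, 0.07]
orientation: [0.806, 0.592, -0.0, -0.0]
ft_force: [0.1, 0.4, -1.9]
grip_width: 0.502
grasp_force: 42.8
```

Request:
arm_command --pt "0 0 2 0 0 0 0.4" --pt "0 0 1 0 0 0 0.4" --pt "0 0 1 0 0 0 0.4" --pt "0 0 0 0 0 0 0.4" --pt "0 0 0 0 0 0 0.4"

```text
t: 9.25
ee_pos: [0.561, -0.0511, 0.0664]
orientation: [0.806, 0.592, 0.0, 0.0]
ft_force: [0.0, -0.5, -1.8]
grip_width: 0.502
grasp_force: 42.8
```

Request:
arm_command --pt "0 0 1 0 0 0 0.4" --pt "0 0 1 0 0 0 0.4" --pt "0 0 1 0 0 0 0.4" --pt "0 0 0 0 0 0 0.4" --pt "0 0 0 0 0 0 0.4"

```text
t: 9.88
ee_pos: [0.5609, -0.0511, 0.0636]
orientation: [0.806, 0.592, 0.0, 0.0]
ft_force: [-2.5, 0.2, 4.6]
grip_width: 0.502
grasp_force: 44.3
```

Request:
arm_command --pt "0 0 -0.5 0 0 0 0.65" --pt "0 0 0 0 0 0 0.8" --pt "0 0 0 0 0 0 1" --pt "0 0 0 0 0 0 1" --pt "0 0 -5 0 0 0 1"

```text
t: 10.5
ee_pos: [0.5607, -0.051, 0.0687]
orientation: [0.806, 0.592, -0.0, -0.0]
ft_force: [0.3, -0.5, -0.7]
grip_width: 1.0
grasp_force: 0.0
```

Request:
arm_command --pt "0 0 -20 0 0 0 1" --pt "0 0 -40 0 0 0 1" --pt "0 0 -50 0 0 0 1" --pt "0 0 -50 0 0 0 1" --pt "0 0 -50 0 0 0 1"

```text
t: 11.12
ee_pos: [0.5606, -0.051, 0.2809]
orientation: [0.806, 0.592, 0.0, 0.0]
ft_force: [1.1, -0.0, -1.0]
grip_width: 1.0
grasp_force: 0.0
```

```bash
python3 - <<'E'
from h import *
im,c=snap('wrist','w7')
E
python3 go.py .48 -.2 .25 -17.4
```

```text
t 11.175 ee [ 0.5628 -0.0514  0.2878] shift mm [-166.7  -34.9   37.3] rot [ 0.01  -0.001 -0.   ] q [-0.17  0.32  1.55  0.    1.26  0.13]
```

View pics/w7.png

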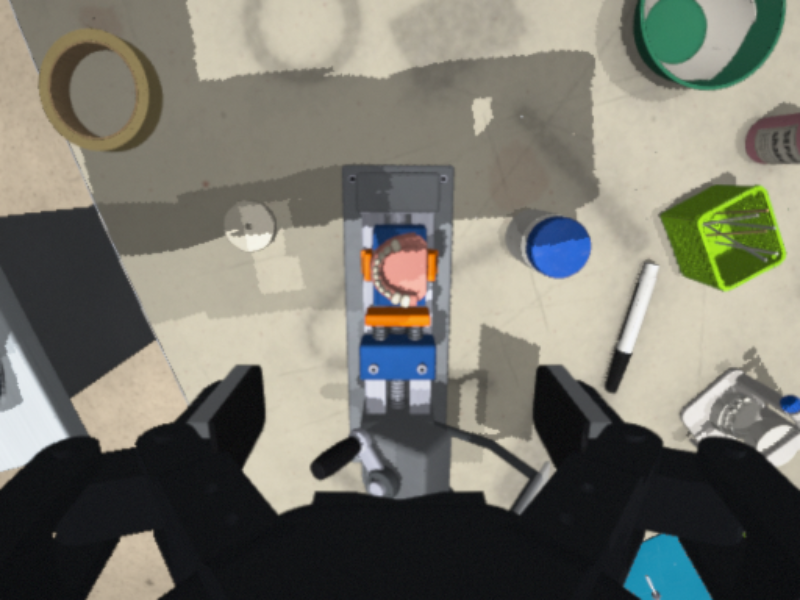

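The plate stands square on the bed at about (400,265), between the orange pad at (397,317) and the fixed jaw at (398,190). The knob's outer end is at about (320,468). Next is the crank angle.

```bash
cat > crank.py <<'E'
from h import *
from workcell import env
O=np.array([.5415,-.1135,0]);RV=R.from_euler('z',-17.4,degrees=True).as_matrix()
V=lambda a:RV@np.array(a)+O
ax=np.array([-.5736,0,.8192]);up=np.array([.8192,0,.5736]);C=np.array([-.0295,-.115,.1279])
K=lambda a,h=0:V(C+.04*(np.cos(a)*up+np.sin(a)*np.array([0,-1,0]))+h*ax)
G=RV@np.c_[[0,1,0],up,-ax]
def to(P):
    o=env.get_obs();Rt=R.from_quat(o['orientation']).as_matrix()
    print('t',round(o['t'],2),'ee',o['ee_pos'].round(4),'shift',(Rt.T@(P-o['ee_pos'])*1e3).round(1),'rot',R.from_matrix(Rt.T@G).as_rotvec().round(3),'in G',(G.T@(P-o['ee_pos'])*1e3).round(1),'q',np.round(o['q'],2))
def local():  # tcp in crank coordinates: tool x,y, height above knob middle (mm), implied angle
    o=env.get_obs();d=G.T@(o['ee_pos']-V(C))*1e3;print('local',d.round(1),'r',np.hypot(*d[:2]).round(1),'ang',(np.arctan2(-d[0],d[1])%(2*np.pi)).round(3),'ft tool',(G.T@o['ft_force']).round(1),'w',round(float(o['grip_width']),3),'t',round(o['t'],2))
E
python3 - <<'E'
from crank import *
for n,u,v in [('w1',313,142),('w7',216,293)]:
    im=np.load(f'pics/{n}.npy');c=load(n);m=np.zeros(im.shape[:2],np.uint8)
    m[v-30:v+30,u-30:u+30]=(im[v-30:v+30,u-30:u+30].max(2)<45)*255
    k,l,s,ct=cv2.connectedComponentsWithStats(m);i=1+np.argmax(s[1:,4]);print(n,s[i],ct[i].round(1))
    e=[(np.linalg.norm((proj(c,K(a,.021))+proj(c,K(a,-.025)))/2-ct[i]),a) for a in np.arange(0,6.3,.02)]
    print(min(e))
a=4.1;to(V([-.15,.03,.25]));to(K(a,.07))
E
```

```text
w1 [305 128  17  27 311] [313.1 141.4]
(np.float64(0.07806404796080506), np.float64(4.04))
w7 [200 280  30  26 414] [214.3 292.6]
(np.float64(0.22954582216115152), np.float64(4.04))
t 11.18 ee [ 0.5628 -0.0514  0.2878] shift [ -35.7 -152.1   36.3] rot [-0.601 -0.001 -0.001] in G [ -35.7 -146.   -56.1] q [-0.17  0.32  1.55  0.    1.26  0.13]
t 11.18 ee [ 0.5628 -0.0514  0.2878] shift [-148.1  -91.3  114.7] rot [-0.601 -0.001 -0.001] in G [-147.9 -140.3   43.1] q [-0.17  0.32  1.55  0.    1.26  0.13]
```

Request:
arm_command --pt "-12 -50 12 0 0 0 1" --pt "-12 -50 12 0 0 0 0.6" --pt "-12 -50 12 -0.1 0 0 0.6" --pt "0 0 0 -0.17 0 0 0.6" --pt "0 0 0 -0.17 0 0 0.6" --grip_force 25

```text
t: 11.8
ee_pos: [0.4069, -0.0405, 0.2435]
orientation: [0.786, 0.577, 0.131, 0.178]
ft_force: [1.6, -1.0, -0.6]
grip_width: 0.603
grasp_force: 0.0
```

Request:
arm_command --pt "0 0 0 -0.16 0 0 0.6" --pt "0 0 0 0 0 0 0.6" --pt "0 0 0 0 0 0 0.6" --pt "0 0 0 0 0 0 0.6" --pt "0 0 0 0 0 0 0.6"

```text
t: 12.42
ee_pos: [0.4075, -0.0407, 0.2429]
orientation: [0.77, 0.565, 0.175, 0.238]
ft_force: [-0.2, 0.6, -0.6]
grip_width: 0.599
grasp_force: 0.0
```

```bash
python3 -c "
from crank import *
to(K(4.04,.05))"
```

```text
t 12.43 ee [ 0.4075 -0.0407  0.2429] shift [-113.     8.9  113.1] rot [-0.012  0.    -0.001] in G [-113.1    7.5  113.1] q [-0.16 -0.16  2.33 -0.21  0.39  0.31]
```

Request:
arm_command --pt "-28 2 20 -0.012 0 0 0.6" --pt "-28 2 25 0 0 0 0.6" --pt "-28 2 25 0 0 0 0.6" --pt "-28 2 25 0 0 0 0.6" --pt "-1 0 18 0 0 0 0.6"

```text
t: 13.05
ee_pos: [0.4378, -0.1442, 0.1688]
orientation: [0.768, 0.566, 0.18, 0.239]
ft_force: [0.9, -0.1, 0.6]
grip_width: 0.604
grasp_force: 0.0
```

```bash
python3 - <<'E'
from crank import *
im,c=snap('wrist','w8');to(K(4.04,-.015));print(proj(c,K(4.04,.021)),proj(c,K(4.04,-.025)))
m=(im.max(2)<45).astype(np.uint8);m[300:]=0
k,l,s,ct=cv2.connectedComponentsWithStats(m);print([(s[i].tolist(),ct[i].round(1).tolist()) for i in range(1,k) if s[i,4]>80])
cv2.imwrite('pics/w8z.png',cv2.resize(im[:,:,::-1],(640,480)))
E
```

```text
t 13.1 ee [ 0.438  -0.1439  0.1673] shift [-24.4   2.   81.6] rot [-0.004 -0.008 -0.   ] in G [-23.7   1.7  81.8] q [-0.48  0.11  2.32  0.77  0.16 -0.91]
[254.61881794 243.56536821] [254.73798793 220.80128093]
[([352, 141, 13, 28, 213], [357.3, 154.4]), ([402, 198, 57, 38, 462], [432.1, 216.4]), ([243, 215, 22, 37, 583], [252.8, 232.3]), ([56, 227, 150, 73, 4760], [147.3, 278.2]), ([304, 227, 153, 73, 4858], [363.2, 278.2])]
```

View pics/w8z.png

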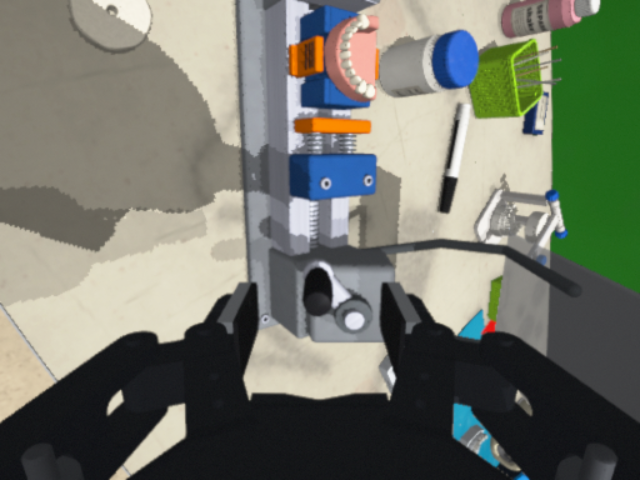

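The wrist is near singular here: q5 is 0.16 at full tilt. If the fingers close along the vise's y instead, the tilt becomes free, so I'll check q5 around the circle for smaller tilts.

```bash
cat > kin.py <<'E'
from crank import *
D=[(.16711,-.52365,.23076,.351,1.652,None),(.41821,-.11432,.34124,.0288,1.77253,None),(.45293,.29109,.30898,.26029,1.57978,None),(.5894,.2793,.0997,.68,1.47,None),(.5873,.2843,.0224,.79,1.5,None),(.5854,.2821,.0533,.74,1.49,None),(.5598,-.0546,.1499,.47,1.69,None),(.5628,-.0514,.2878,.32,1.55,None),(.4075,-.0407,.2429,-.16,2.33,(.77,.565,.175,.238,-.16)),(.438,-.1439,.1673,.11,2.32,(.768,.566,.18,.239,-.48))]
A=[];b=[]
for x,y,z,q2,q3,o in D:
    if o is None: zr,zz=0,-1; r=np.hypot(x,y)
    else: zt=R.from_quat(o[:4]).as_matrix()[:,2];u=np.array([np.cos(o[4]),np.sin(o[4]),0]);zr,zz=zt@u,zt[2];r=np.array([x,y,0])@u
    s=q2+q3
    A+=[[1,0,np.sin(q2),np.sin(s),np.cos(s),zr],[0,1,np.cos(q2),np.cos(s),-np.sin(s),zz]];b+=[r,z]
prm,_,rk,_=np.linalg.lstsq(np.array(A),np.array(b),rcond=None)
a1,h,L2,L3,e,LT=prm
def ik(P,zt):
    W=P-LT*zt;q1=np.arctan2(W[1],W[0]);r=np.hypot(W[0],W[1])-a1;z=W[2]-h;l3=np.hypot(L3,e)
    d2=r*r+z*z;g=np.arccos((d2-L2**2-l3**2)/(2*L2*l3));q2=np.arctan2(r,z)-np.arctan2(l3*np.sin(g),L2+l3*np.cos(g))
    q3=g-np.arctan2(e,L3);s=q2+q3;f=np.array([np.sin(s)*np.cos(q1),np.sin(s)*np.sin(q1),np.cos(s)])
    return q1,q2,q3,np.arccos(np.clip(f@zt,-1,1))
if __name__=='__main__':
    print(prm.round(4),rk,np.abs(np.array(A)@prm-b).max())
    for T in (35,25,18,12,5):
        t=np.radians(T);zt=RV@np.array([np.sin(t),0,-np.cos(t)])
        print(T,[tuple(np.round(ik(K(a)+.015*zt,zt),2)) for a in (0,1.57,3.14,4.04,4.71)])
    w=load('w1') # shield corners seen in w1
    for p in [(614,20),(614,108),(780,245),(720,135)]:
        print('shield',[ (RV.T@(plane(w,np.array(p)*.64,z)-O)).round(3).tolist() for z in (.15,.25,.30)])
E
python3 kin.py
```

```text
[0.0056 0.2593 0.4876 0.4366 0.0462 0.2611] 6 0.0033106148454606042
35 [(np.float64(-0.45), np.float64(0.35), np.float64(2.1), np.float64(0.12)), (np.float64(-0.56), np.float64(0.37), np.float64(2.16), np.float64(0.15)), (np.float64(-0.48), np.float64(0.38), np.float64(2.27), np.float64(0.15)), (np.float64(-0.39), np.float64(0.36), np.float64(2.25), np.float64(0.09)), (np.float64(-0.36), np.float64(0.35), np.float64(2.19), np.float64(0.04))]
25 [(np.float64(-0.44), np.float64(0.36), np.float64(1.99), np.float64(0.36)), (np.float64(-0.54), np.float64(0.37), np.float64(2.07), np.float64(0.29)), (np.float64(-0.46), np.float64(0.37), np.float64(2.17), np.float64(0.18)), (np.float64(-0.38), np.float64(0.36), np.float64(2.15), np.float64(0.2)), (np.float64(-0.35), np.float64(0.35), np.float64(2.1), np.float64(0.26))]
18 [(np.float64(-0.43), np.float64(0.38), np.float64(1.92), np.float64(0.53)), (np.float64(-0.53), np.float64(0.39), np.float64(2.0), np.float64(0.46)), (np.float64(-0.45), np.float64(0.38), np.float64(2.1), np.float64(0.35)), (np.float64(-0.37), np.float64(0.37), np.float64(2
[... 454 characters left out ...]
, np.float64(0.58))]
5 [(np.float64(-0.42), np.float64(0.45), np.float64(1.78), np.float64(0.83)), (np.float64(-0.5), np.float64(0.45), np.float64(1.86), np.float64(0.75)), (np.float64(-0.43), np.float64(0.43), np.float64(1.97), np.float64(0.66)), (np.float64(-0.37), np.float64(0.43), np.float64(1.94), np.float64(0.69)), (np.float64(-0.35), np.float64(0.43), np.float64(1.88), np.float64(0.74))]
shield [[0.107, -0.062, 0.15], [0.056, -0.044, 0.25], [0.031, -0.035, 0.3]]
shield [[0.063, -0.099, 0.15], [0.025, -0.07, 0.25], [0.007, -0.056, 0.3]]
shield [[0.068, -0.273, 0.15], [0.029, -0.192, 0.25], [0.009, -0.152, 0.3]]
shield [[0.097, -0.175, 0.15], [0.049, -0.123, 0.25], [0.025, -0.098, 0.3]]
```

Plan: tilt 22°, tool x pointing down the slope so the camera faces away from the shield, and the fingers closing along the vise's y.

Request:
arm_command --pt "0 0 -20 0.12 0 0 0.6" --pt "0 0 0 0.11 0 0 0.6" --pt "0 0 0 0 0 -0.15 0.6" --pt "0 0 0 0 0 -0.17 0.6" --pt "0 0 0 0 0 -0.17 0.6" --grip_force 40

```text
t: 13.72
ee_pos: [0.4356, -0.1355, 0.1785]
orientation: [0.614, 0.758, 0.096, 0.197]
ft_force: [-0.6, -0.5, -0.1]
grip_width: 0.6
grasp_force: 0.0
```

Request:
arm_command --pt "0 0 0 0 0 -0.18 0.6" --pt "0 0 0 0 0 -0.18 0.6" --pt "0 0 0 0 0 -0.18 0.6" --pt "0 0 0 0 0 -0.18 0.6" --pt "0 0 0 0 0 -0.18 0.6"

```text
t: 14.35
ee_pos: [0.4356, -0.1356, 0.1785]
orientation: [0.224, 0.95, 0.001, 0.22]
ft_force: [-0.9, -0.4, -0.8]
grip_width: 0.6
grasp_force: 0.0
```

```bash
cat > turn.py <<'E'
from crank import *
T=np.radians(22);zt=np.array([np.sin(T),0,-np.cos(T)]);xt=-np.array([np.cos(T),0,np.sin(T)])
H=RV@np.c_[xt,np.cross(zt,xt),zt]
def st(P):
    o=env.get_obs();Rt=R.from_quat(o['orientation']).as_matrix()
    print('t',round(o['t'],2),'shift',(Rt.T@(P-o['ee_pos'])*1e3).round(1),'rot',R.from_matrix(Rt.T@H).as_rotvec().round(3),'q',np.round(o['q'],2))
def rows(a0,a1,n):
    A=np.linspace(a0,a1,n+1);p=[H.T@K(a)*1e3 for a in A]
    for i in range(n):print('%.2f'%A[i+1],(p[i+1]-p[i]).round(1).tolist())
E
python3 -c "
from turn import *
st(K(4.04)-.045*H[:,2]);st(K(4.04)+.012*H[:,2])"
```

```text
t 14.35 shift [-20.2 -29.1  31.8] rot [ 0.037  0.055 -0.165] q [-0.46  0.09  2.22  0.25  0.41 -1.78]
t 14.35 shift [-17.3 -31.4  88.7] rot [ 0.037  0.055 -0.165] q [-0.46  0.09  2.22  0.25  0.41 -1.78]
```

Request:
arm_command --pt "-10 -15 10 0 0 0 0.6" --pt "-10 -14 10 0.037 0.055 -0.1 0.6" --pt "0 0 0 0 0 -0.065 0.6" --pt "0 0 0 0 0 0 0.6" --pt "0 0 0 0 0 0 0.6"

```text
t: 14.98
ee_pos: [0.4475, -0.172, 0.1657]
orientation: [0.152, 0.97, -0.027, 0.188]
ft_force: [-0.5, 0.2, -0.3]
grip_width: 0.599
grasp_force: 0.0
```

```bash
python3 -c "
from turn import *
st(K(4.04)-.045*H[:,2]);st(K(4.04)+.012*H[:,2])"
```

```text
t 14.97 shift [-1.2  0.2 11.7] rot [ 0.002 -0.001 -0.007] q [-0.51  0.17  2.14  0.18  0.46 -1.91]
t 14.97 shift [-1.2  0.  68.7] rot [ 0.002 -0.001 -0.007] q [-0.51  0.17  2.14  0.18  0.46 -1.91]
```

Request:
arm_command --pt "-1 0 20 0 0 -0.007 0.6" --pt "0 0 20 0 0 0 0.6" --pt "0 0 15 0 0 0 0.6" --pt "0 0 10 0 0 0 0.6" --pt "0 0 4 0 0 0 0.6"

```text
t: 15.6
ee_pos: [0.4731, -0.1798, 0.1017]
orientation: [0.148, 0.971, -0.028, 0.188]
ft_force: [-0.5, 0.4, 0.0]
grip_width: 0.6
grasp_force: 0.0
```

Request:
arm_command --pt "0 0 0 0 0 0 0.15" --pt "0 0 0 0 0 0 0.15" --pt "0 0 0 0 0 0 0.15" --pt "0 0 0 0 0 0 0.15" --pt "0 0 0 0 0 0 0.15"

```text
t: 16.23
ee_pos: [0.4733, -0.1801, 0.1025]
orientation: [0.148, 0.97, -0.028, 0.189]
ft_force: [-4.9, -0.7, 6.0]
grip_width: 0.21
grasp_force: 39.8
```

```bash
python3 -c "
from turn import *
local();st(K(4.04)+.012*H[:,2]);rows(4.04,14.54,50)"
```

```text
local [ 31.1 -27.5  11.8] r 41.5 ang 3.989 ft tool [-2.2 -0.3 -7.5] w 0.21 t 16.23
t 16.23 shift [ 0.2  0.2 -0.1] rot [0.002 0.    0.001] q [-0.49  0.35  2.13  0.25  0.3  -1.99]
4.25 [-6.9, 4.5, -1.6]
4.46 [-7.7, 2.9, -1.8]
4.67 [-8.1, 1.2, -1.9]
4.88 [-8.2, -0.5, -1.9]
5.09 [-7.9, -2.3, -1.8]
5.30 [-7.2, -3.9, -1.7]
5.51 [-6.3, -5.4, -1.5]
5.72 [-5.1, -6.6, -1.2]
5.93 [-3.6, -7.5, -0.8]
6.14 [-2.0, -8.1, -0.5]
6.35 [-0.3, -8.4, -0.1]
6.56 [1.4, -8.3, 0.3]
6.77 [3.0, -7.8, 0.7]
6.98 [4.6, -7.0, 1.1]
7.19 [5.9, -5.8, 1.4]
7.40 [6.9, -4.4, 1.6]
7.61 [7.7, -2.9, 1.8]
7.82 [8.1, -1.2, 1.9]
8.03 [8.1, 0.6, 1.9]
8.24 [7.8, 2.3, 1.8]
8.45 [7.2, 4.0, 1.7]
8.66 [6.2, 5.4, 1.4]
8.87 [5.0, 6.6, 1.2]
9.08 [3.6, 7.6, 0.8]
9.29 [1.9, 8.1, 0.4]
9.50 [0.2, 8.4, 0.1]
9.71 [-1.5, 8.2, -0.3]
9.92 [-3.1, 7.8, -0.7]
10.13 [-4.6, 6.9, -1.1]
10.34 [-5.9, 5.8, -1.4]
10.55 [-7.0, 4.4, -1.6]
10.76 [-7.7, 2.8, -1.8]
10.97 [-8.1, 1.1, -1.9]
11.18 [-8.1, -0.7, -1.9]
11.39 [-7.8, -2.4, -1.8]
11.60 [-7.2, -4.0, -1.7]
11.81 [-6.2, -5.5, -1.4]
12.02 [-5.0, -6.7, -1.1]
12.23 [-3.5, -7.6, -0.8]
12.44 [-1.9, -8.2, -0.4]
12.65 [-0.2, -8.4, -0.0]
12.86 [1.5, -8.2, 0.4]
13.07 [3.2, -7.7, 0.7]
13.28 [4.7, -6.9, 1.1]
13.49 [6.0, -5.7, 1.4]
13.70 [7.0, -4.3, 1.6]
13.91 [7.7, -2.7, 1.8]
14.12 [8.1, -1.0, 1.9]
14.33 [8.1, 0.7, 1.9]
14.54 [7.8, 2.5, 1.8]
```

Request:
arm_command --pt "-6.9 4.5 -1.6 0 0 0 0.15" --pt "-7.7 2.9 -1.8 0 0 0 0.15" --pt "-8.1 1.2 -1.9 0 0 0 0.15" --pt "-8.2 -0.5 -1.9 0 0 0 0.15" --pt "-7.9 -2.3 -1.8 0 0 0 0.15"

```text
t: 16.85
ee_pos: [0.5051, -0.1842, 0.1246]
orientation: [0.148, 0.971, -0.028, 0.187]
ft_force: [-9.9, -4.7, 2.4]
grip_width: 0.204
grasp_force: 39.7
```

```bash
python3 -c "
from turn import *
local();st(K(5.09)+.012*H[:,2])"
```

```text
local [36.7 11.1 11.8] r 38.3 ang 5.007 ft tool [-7.4 -5.2 -6.6] w 0.204 t 16.85
t 16.85 shift [-0.9  0.5 -0.3] rot [ 0.002 -0.003  0.001] q [-0.47  0.35  2.04  0.17  0.39 -1.88]
```

Request:
arm_command --pt "-7.2 -3.9 -1.7 0 0 0 0.15" --pt "-6.3 -5.4 -1.5 0 0 0 0.15" --pt "-5.1 -6.6 -1.2 0 0 0 0.15" --pt "-3.6 -7.5 -0.8 0 0 0 0.15" --pt "-2.0 -8.1 -0.5 0 0 0 0.15"

```text
t: 17.48
ee_pos: [0.5155, -0.2199, 0.1391]
orientation: [0.148, 0.971, -0.027, 0.188]
ft_force: [-5.7, 3.9, 3.3]
grip_width: 0.205
grasp_force: 39.8
```

Request:
arm_command --pt "-0.3 -8.4 -0.1 0 0 0 0.15" --pt "1.4 -8.3 0.3 0 0 0 0.15" --pt "3.0 -7.8 0.7 0 0 0 0.15" --pt "4.6 -7.0 1.1 0 0 0 0.15" --pt "5.9 -5.8 1.4 0 0 0 0.15"

```text
t: 18.1
ee_pos: [0.4933, -0.2523, 0.131]
orientation: [0.148, 0.97, -0.028, 0.189]
ft_force: [-4.0, 3.5, 8.3]
grip_width: 0.207
grasp_force: 40.1
```

```bash
python3 -c "
from turn import *
local();st(K(7.19)+.012*H[:,2])"
```

```text
local [-31.9  22.3  11.8] r 38.9 ang 0.961 ft tool [ 2.2  0.7 -9.6] w 0.207 t 18.1
t 18.1 shift [0.3 0.4 0. ] rot [0.003 0.    0.001] q [-0.61  0.36  1.99  0.28  0.44 -2.11]
```

Request:
arm_command --pt "6.9 -4.4 1.6 0 0 0 0.15" --pt "7.7 -2.9 1.8 0 0 0 0.15" --pt "8.1 -1.2 1.9 0 0 0 0.15" --pt "8.1 0.6 1.9 0 0 0 0.15" --pt "7.8 2.3 1.8 0 0 0 0.15"

```text
t: 18.73
ee_pos: [0.4606, -0.249, 0.1085]
orientation: [0.148, 0.97, -0.029, 0.189]
ft_force: [-9.1, -5.1, 9.3]
grip_width: 0.204
grasp_force: 40.4
```

Request:
arm_command --pt "7.2 4.0 1.7 0 0 0 0.15" --pt "6.2 5.4 1.4 0 0 0 0.15" --pt "5.0 6.6 1.2 0 0 0 0.15" --pt "3.6 7.6 0.8 0 0 0 0.15" --pt "1.9 8.1 0.4 0 0 0 0.15"

```text
t: 19.35
ee_pos: [0.4501, -0.2111, 0.0935]
orientation: [0.148, 0.971, -0.027, 0.188]
ft_force: [-6.3, -0.6, 6.1]
grip_width: 0.204
grasp_force: 40.1
```

```bash
python3 -c "
from turn import *
local();st(K(9.29)+.012*H[:,2])"
```

```text
local [ -5.5 -43.1  11.8] r 43.4 ang 3.015 ft tool [-2.5 -1.3 -8.4] w 0.204 t 19.35
t 19.35 shift [-0.7  0.1 -0.2] rot [ 0.003 -0.002  0.001] q [-0.59  0.36  2.15  0.39  0.29 -2.21]
```

Request:
arm_command --pt "0.2 8.4 0.1 0 0 0 0.15" --pt "-1.5 8.2 -0.3 0 0 0 0.15" --pt "-3.1 7.8 -0.7 0 0 0 0.15" --pt "-4.6 6.9 -1.1 0 0 0 0.15" --pt "-5.9 5.8 -1.4 0 0 0 0.15"

```text
t: 19.98
ee_pos: [0.4738, -0.1798, 0.1028]
orientation: [0.148, 0.971, -0.028, 0.188]
ft_force: [-5.0, -4.0, 5.8]
grip_width: 0.201
grasp_force: 39.9
```

Request:
arm_command --pt "-7.0 4.4 -1.6 0 0 0 0.15" --pt "-7.7 2.8 -1.8 0 0 0 0.15" --pt "-8.1 1.1 -1.9 0 0 0 0.15" --pt "-8.1 -0.7 -1.9 0 0 0 0.15" --pt "-7.8 -2.4 -1.8 0 0 0 0.15"

```text
t: 20.6
ee_pos: [0.5056, -0.1846, 0.125]
orientation: [0.148, 0.971, -0.028, 0.187]
ft_force: [-9.3, -4.3, 1.1]
grip_width: 0.205
grasp_force: 39.8
```

```bash
python3 - <<'E'
from turn import *
local();st(K(11.39)+.012*H[:,2])
im,c=snap('scene','s9');im,c=snap('side','d9')
for n in('s9','d9'):
    im=np.load(f'pics/{n}.npy')
    print(blobs(im,(5,150,110),(16,255,255),8))
    c=load(n);print(proj(c,V([0,.074,.08])))
E
```

```text
local [36.4 11.8 11.8] r 38.3 ang 5.027 ft tool [-6.8 -5.6 -5.2] w 0.205 t 20.6
t 20.6 shift [-0.8  0.5 -0.3] rot [ 0.003 -0.003  0.001] q [-0.47  0.35  2.04  0.17  0.39 -1.88]
[(np.int32(30), [245, 95, 11, 8], [250.7, 98.0]), (np.int32(8), [247, 100, 2, 5], [247.4, 102.4]), (np.int32(8), [251, 117, 1, 8], [251.0, 120.5]), (np.int32(18), [262, 180, 6, 9], [265.5, 183.8]), (np.int32(23), [259, 186, 4, 8], [260.6, 189.7])]
[255.37153863 183.52959435]
[(np.int32(32), [265, 207, 13, 4], [271.0, 208.9])]
[272.52347524 201.44645321]
```

Request:
arm_command --pt "-7.2 -4.0 -1.7 0 0 0 0.15" --pt "-6.2 -5.5 -1.4 0 0 0 0.15" --pt "-5.0 -6.7 -1.1 0 0 0 0.15" --pt "-3.5 -7.6 -0.8 0 0 0 0.15" --pt "-1.9 -8.2 -0.4 0 0 0 0.15"

```text
t: 21.32
ee_pos: [0.5154, -0.2208, 0.1392]
orientation: [0.148, 0.971, -0.027, 0.188]
ft_force: [-8.0, 4.4, 6.0]
grip_width: 0.206
grasp_force: 40.2
```

Request:
arm_command --pt "-0.2 -8.4 0 0 0 0 0.15" --pt "1.5 -8.2 0.4 0 0 0 0.15" --pt "3.2 -7.7 0.7 0 0 0 0.15" --pt "4.7 -6.9 1.1 0 0 0 0.15" --pt "6.0 -5.7 1.4 0 0 0 0.15"

```text
t: 21.95
ee_pos: [0.4929, -0.2526, 0.1307]
orientation: [0.148, 0.97, -0.028, 0.189]
ft_force: [-4.1, 4.0, 9.4]
grip_width: 0.206
grasp_force: 40.6
```

Request:
arm_command --pt "7.0 -4.3 1.6 0 0 0 0.15" --pt "7.7 -2.7 1.8 0 0 0 0.15" --pt "8.1 -1.0 1.9 0 0 0 0.15" --pt "8.1 0.7 1.9 0 0 0 0.15" --pt "7.8 2.5 1.8 0 0 0 0.15"

```text
t: 22.58
ee_pos: [0.4605, -0.2488, 0.1083]
orientation: [0.148, 0.97, -0.029, 0.19]
ft_force: [-11.7, -5.7, 11.9]
grip_width: 0.208
grasp_force: 40.9
```

```bash
python3 - <<'E'
from turn import *
local();st(K(14.54)+.012*H[:,2]);print(14.54-4*np.pi)
E
```

```text
local [-38.4 -17.2  11.9] r 42.0 ang 1.992 ft tool [ -8.9  -0.9 -15.2] w 0.208 t 22.57
t 22.57 shift [1.2 1.6 0.1] rot [0.    0.002 0.001] q [-0.65  0.36  2.08  0.37  0.36 -2.25]
1.9736293856408267
```

Request:
arm_command --pt "0 0 0 0 0 0 0.6" --pt "0 0 0 0 0 0 0.6" --pt "0 0 0 0 0 0 0.6" --pt "0 0 -10 0 0 0 0.6" --pt "0 0 -20 0 0 0 0.6"

```text
t: 23.2
ee_pos: [0.4494, -0.2439, 0.1353]
orientation: [0.148, 0.971, -0.027, 0.188]
ft_force: [-0.7, -0.0, 0.0]
grip_width: 0.597
grasp_force: 0.0
```

Request:
arm_command --pt "0 0 -30 0 0 0 0.6" --pt "0 0 -40 0 0 0 0.6" --pt "0 0 -40 0 0 0 0.6" --pt "20 0 -20 0 -0.12 0 0.6" --pt "20 20 0 0 -0.12 0 0.6"

```text
t: 23.82
ee_pos: [0.3745, -0.2008, 0.2406]
orientation: [0.144, 0.94, -0.047, 0.306]
ft_force: [1.1, -0.0, -0.0]
grip_width: 0.598
grasp_force: 0.0
```

```bash
python3 - <<'E'
from turn import *
st(V([-.05,.03,.28]))
im,c=snap('wrist','w10')
for P in (V([0,.074,.06]),K(14.54,.021),V([0,.105,.076]),V([0,.043,.07])):print((proj(c,P)*800/512).round())
E
```

```text
t 23.82 shift [-90.6 163.2  17.1] rot [-0.001  0.246  0.001] q [-0.77 -0.13  2.32  0.64  0.46 -2.55]
[645. 259.]
[367. 286.]
[688. 273.]
[612. 267.]
```

Request:
arm_command --pt "0 35 -10 0 0.15 0 0.6" --pt "0 35 0 0 0.15 0 0.6" --pt "0 35 0 0 0.15 0 0.6" --pt "0 30 0 0 0.18 0 0.6" --pt "0 0 0 0 0 0.17 0.6"

```text
t: 24.5
ee_pos: [0.4081, -0.0852, 0.2446]
orientation: [0.226, 0.973, 0.009, 0.043]
ft_force: [-0.2, -0.5, -0.1]
grip_width: 0.594
grasp_force: 0.0
```

Request:
arm_command --pt "0 0 0 0 0 0.18 0.6" --pt "0 0 0 0 0 0.18 0.6" --pt "0 0 0 0 0 0.18 0.6" --pt "0 0 0 0 0 0.18 0.6" --pt "0 0 0 0 0 0.18 0.6"

```text
t: 25.12
ee_pos: [0.4064, -0.0864, 0.2444]
orientation: [0.629, 0.776, 0.027, 0.036]
ft_force: [0.9, 0.2, 0.2]
grip_width: 0.599
grasp_force: 0.0
```

```bash
python3 go.py .555 -.055 .29 -17.4
```

```text
t 25.125 ee [ 0.4064 -0.0864  0.2444] shift mm [ -0.9 155.3 -32.2] rot [ 0.091 -0.002  0.512] q [-0.34  0.04  2.01  0.03  1.01 -0.56]
```

Request:
arm_command --pt "0 0 -32 0.09 0 0.15 0.6" --pt "0 0 0 0 0 0.18 0.6" --pt "0 0 0 0 0 0.18 0.6" --pt "0 50 0 0 0 0 0.6" --pt "0 50 0 0 0 0 0.6"

```text
t: 25.75
ee_pos: [0.5005, -0.1158, 0.2772]
orientation: [0.804, 0.595, -0.004, 0.007]
ft_force: [0.3, -0.6, -0.2]
grip_width: 0.599
grasp_force: 0.0
```

```bash
python3 - <<'E'
from turn import *
im,c=snap('wrist','w11');o=env.get_obs();print(o['ee_pos'],o['q'])
u,v=proj(c,V([0,.03,.06])).astype(int);a,b=u-120,max(0,v-90);print(u,v,a,b)
cv2.imwrite('pics/w11z.png',cv2.resize(im[b:b+180,a:a+240,::-1],(800,600),interpolation=cv2.INTER_CUBIC))
E
```

```text
[ 0.50465564 -0.11734421  0.27646311] [-0.31097996  0.24421814  1.68126391 -0.01532418  1.20817119 -0.00896473]
284 129 164 39
```

View pics/w11z.png

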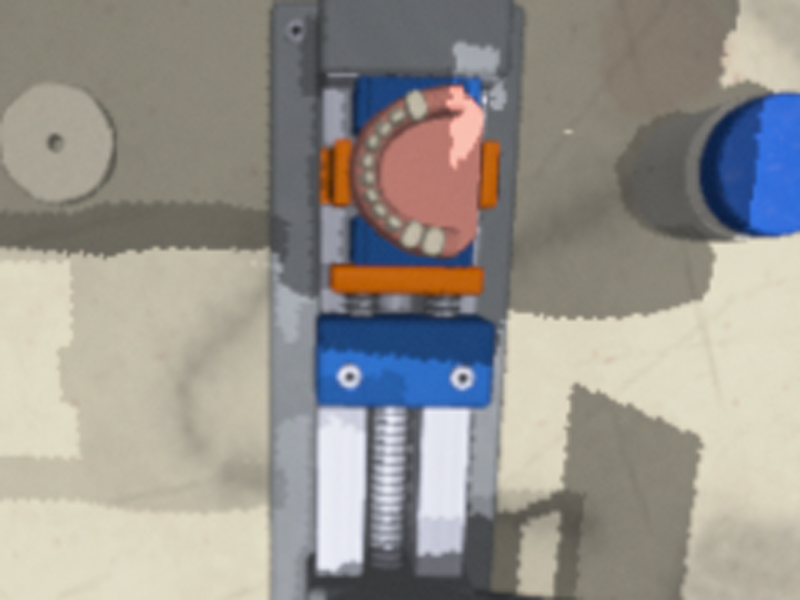

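The plate stands square against the fixed jaw. The pad's face edge is at (407,266), the jaw's front edge at (405,317) and its back edge at (405,406). I'll check the pad's travel from these.

```bash
python3 - <<'E'
from turn import *
Zi=lambda a:np.array(a)/3.3333+[164,39]-.35
def y(c,p,z):return (RV.T@(plane(c,p,z)-O)*1e3).round(1)[:2]
c=load('w11')
print('now pad',y(c,Zi((407,266)),.075),'jaw front',y(c,Zi((405,317)),.077),'back',y(c,Zi((405,406)),.077),'fixed',y(c,Zi((415,73)),.076),'plate tabs',y(c,Zi((410,174)),.077-.0))
# same edges in w7 by colour along the centre line
for n in('w7','w11'):
    im=np.load(f'pics/{n}.npy');c=load(n)
    hsv=cv2.cvtColor(im,cv2.COLOR_RGB2HSV)
    for x in (-.018,-.010,.010,.018):
        L=np.arange(-.04,.065,.0005);col=[];
        for yy in L:
            u,v=proj(c,V([x,yy,.076])).round().astype(int);h=hsv[v,u];col.append('o' if 4<=h[0]<=18 and h[1]>170 and h[2]>90 else 'b' if 100<=h[0]<=122 and h[1]>140 else '.')
        import itertools;i=0;s=[]
        for k,g in itertools.groupby(col):
            m=len(list(g));
            if k!='.' and m>3:s.append((k,round(L[i]*1e3,1),round(L[i+m-1]*1e3,1)))
            i+=m
        print(n,x,s)
E
```

```text
now pad [-0.6 43.1] jaw front [-0.9 25.7] back [ 0.2 -5.9] fixed [-1.000e-01  1.061e+02] plate tabs [-0.8 73.7]
w7 -0.018 [('b', np.float64(-31.0), np.float64(-28.5)), ('b', np.float64(-18.0), np.float64(2.0)), ('o', np.float64(14.5), np.float64(30.0)), ('b', np.float64(33.0), np.float64(44.0))]
w7 -0.01 [('b', np.float64(-32.5), np.float64(2.0)), ('o', np.float64(14.5), np.float64(30.0)), ('b', np.float64(33.0), np.float64(38.0))]
w7 0.01 [('b', np.float64(-32.5), np.float64(2.0)), ('o', np.float64(14.5), np.float64(30.0))]
w7 0.018 [('b', np.float64(-31.0), np.float64(-28.5)), ('b', np.float64(-18.5), np.float64(2.0)), ('o', np.float64(14.5), np.float64(30.0)), ('b', np.float64(33.0), np.float64(35.0))]
w11 -0.018 [('b', np.float64(-6.0), np.float64(-0.5)), ('b', np.float64(9.5), np.float64(25.5)), ('o', np.float64(34.0), np.float64(42.5)), ('b', np.float64(44.5), np.float64(59.5))]
w11 -0.01 [('b', np.float64(-6.0), np.float64(25.5)), ('o', np.float64(34.0), np.float64(43.0)), ('b', np.float64(44.5), np.float64(53.0))]
w11 0.01 [('b', np.float64(-6.0), np.float64(24.5)), ('o', np.float64(34.5), np.float64(43.0))]
w11 0.018 [('b', np.float64(-6.0), np.float64(0.0)), ('b', np.float64(8.5), np.float64(26.0)), ('o', np.float64(33.5), np.float64(43.0)), ('b', np.float64(44.5), np.float64(47.5))]
```

```bash
python3 -c "
from workcell import workorder;print(workorder.finish_job())"
```

```text
the job is handed in; nothing more can be done
None
```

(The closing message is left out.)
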